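Load an empty tube rack into the UV steriliser

TASK

Put the empty low tube rack into the bench UV steriliser for decontamination: lay it lengthwise in the loading lane and push it under the hood, against the spring, until the catch in the lane floor clicks up behind it and holds it there. Do not ram it into the end stop, and leave the wash bottle, flask and beaker standing where they are.

Things in the scene. Friction and masses are not known exactly. Their poses are not given: they have to be found in the camera images.
- rack_centre (a point): centre (half-way up) of the low, empty tube rack, a flat block full of small holes, 206 x 70 x 28 mm, about 0.2 kg, loose on the bench at first. x = its length, y = its width (70 mm, the way to grip it), z = up. Either end may go in first.
- steriliser: bench UV steriliser, fixed: a pale flat base 425 x 134 mm with a tunnel-like hood over its far part and an open loading lane before it. Origin: on the bench under the middle of the tunnel mouth, in the plane of the hood's front edge. x = the way in, y = across the lane, z = up. Hood: upright front edge from z = 50 to 57 mm, then a front sloping back at 45 degrees to its top at z = 108 mm.
- lane_mouth (a point): middle of the tunnel mouth, on the lane floor, 12 mm above the bench; axes as the steriliser's. Open lane: x = -160 to 0 mm (a rack laid there overhangs its end), between two guides 8 mm high, 6 mm thick, that narrow from 92 mm apart at the end to 74 mm at x = 0. Tunnel: 74 mm wide, 38 mm high, from x = 0 inward, closed at the back.
- catch (a joint): spring catch in the middle of the lane floor, 16 mm wide: 0 = up, 6 mm proud of the floor; grows as it is pressed down (m, at most 0.008). Its ramp, steriliser x = -20 to 3 mm, lets a rack ride over it (under 1 N). Leaning on the ramp frees the rack again; a finger on either side of it, or above it, does not.
- catch_face (a point): foot of the catch's upright face, 8 mm inside the hood's front edge, on the lane floor; the face looks inward and holds the rack's near end. A held rack has its near end here, its centre 103 mm farther in and 14 mm above the lane floor. Axes as the steriliser's; this point does not move with the catch.
- ejector: spring plate, 60 x 22 mm, across the lane inside the tunnel; origin at the foot of its face. It meets the rack 35 mm before the held position, pushes back with 1.5 N at first and 5 N when held (friction adds 2 to 5 N to the push); its hard stop is 3 mm beyond. A rack let go before the catch has risen behind it is pushed back out some 35 mm.
- wash_bottle_centre (a point): wash bottle with a bent spout, 66 x 95 x 197 mm, loose, standing beside the lane on the side away from the robot; the point is 90 mm up
- flask_centre (a point): conical flask, 76 mm wide, 133 mm high, loose, standing beside the hood on the side away from the robot; the point is 60 mm up
- beaker_centre (a point): small beaker, 54 mm wide, 69 mm high, loose, standing beside the hood on the robot's side; the point is 34 mm up
Mind the look-alikes: they are no part of the job. Leave any green look-alike of the part that bears flask_centre alone.

How it is judged (in metres and radians):
On the way, in this order (a step that is already met when the one before it is completed fails the run):
1. the rack lies level and lengthwise in the loading lane, its centre still before the hood (x of rack_centre in the frame of steriliser between -0.16 and 0 m and y of rack_centre in the frame of steriliser between -0.015 and 0.015 m and z of rack_centre in the frame of steriliser between 0.021 and 0.032 m and angle between the x axis of rack_centre and the x axis of steriliser, either way round below 0.12 rad), for 0.2 s.
2. the rack slides under the hood over the pressed-down catch (value of joint catch above 0.003 m and x of rack_centre in the frame of steriliser above 0.03 m), for 0.1 s.
At the end, for the whole second after the job is handed in: The rack lies flat and at rest in the tunnel, held between the ejector and the catch: its near end 8 mm inside the hood's front edge (centre 111 mm inward, 3 to 4.5 mm either way), and the catch is up behind it (within 1.5 mm of its free height). Wash bottle, flask and beaker stand upright (x of rack_centre in the frame of steriliser between 0.108 and 0.1155 m and z of rack_centre in the frame of steriliser between 0.022 and 0.031 m and value of joint catch below 0.0015 m and linear speed of rack below 0.01 m/s and angle between each of wash_bottle_centre, flask_centre, beaker_centre's own z axis and vertical below 0.1 rad); the robot touches nothing.
It fails at once if the rack is rammed into the end stop (over 40 N on the ejector) (contact force between rack and ejector above 40 N).
It fails at once if the wash bottle, flask or beaker is moved more than 25 mm (distance of any of wash_bottle_centre, flask_centre, beaker_centre from where it was at the start of the episode above 0.025 m).
It also fails if it takes over 48 s, if anything falls off the work surface, if the arm or the gripper's body presses on something with over 40 N, if the wrist force passes 120 N, or if a joint passes its speed limit or range.

ROBOT

A 6-joint arm with a two-finger parallel gripper is mounted at the origin on a cart in front of the work surface, level with it; the furniture and walls round the work are solid. World frame = base frame: x ahead of the robot, y to its left, z up, the work surface at z = 0. Lengths are in mm, angles in degrees, forces in N, time in s.
With the tool pointing down it reaches from about 350 to 850 mm from the base axis. Payload 8.1 kg.
Tool frame: the origin (TCP) lies midway between the tips of the shut fingers; the grasp point (between the pads) lies hold_point_z behind it (hold_point_z is the distance from the TCP to the grasp point, in mm); z points along the fingers, x is the direction in which the jaws open and shut, and the axes are right-handed (so a half turn about z gives the same grasp; the last joint's range is limited). The gripper opens to 85 mm and grips with 20 to 120 N. Pads are 22 mm wide; open, the fingers measure 114 mm over their backs; the gripper's body (76 mm by 85 mm) begins 54 mm behind the grasp point. The pads swing forward as they close: fully open they stand 13 mm farther back than shut.
Start: joints at [71.826, 7.471, 85.268, -0, 87.261, -4.893], TCP at [137.815, 583.963, 231.292] pointing down, gripper open.
Joint ranges: [-169.43, 169.43], [-51.17, 129.36], [1.28, 143.12], [-76.62, 256.62], [0, 156.53], [-152.29, 152.29]. Speed limits (degrees/s): [136.94, 136.94, 159.86, 180, 180, 180].

INTERFACE

Orientations are given as [roll, pitch, yaw] about the fixed x, y, z axes, in that order (R = Rz(yaw) Ry(pitch) Rx(roll)).
In Python, from bench import * gives the robot as it stands.
- The arm moves only by the shell command python3 -m pendant 'ROWS' [OPENING] [FORCE]. ROWS is JSON, a list that holds one entry, the list of rows, each a list of 4 numbers: the shift along the tool's x, y, z normalised to -1 to 1, where 1 is 0.02 m, then the turn about the tool's z normalised to -1 to 1, where 1 is 0.08 rad. A call has exactly 10 rows; each row shifts and turns the pose as measured when the row begins, along the tool's axes as they then stand; what a row does not reach is not made up. A row lasts 1/12 s, in which the tool goes at most 41.7 mm and 7.16 degrees, less where a joint would pass 70% of its speed; a pose out of reach is approached as far as the arm can. A call with a number of a shift or a turn outside -1 to 1 is refused whole. A call with a gripper value outside its range is refused whole. OPENING is the gripper's target within -1 to 1 (fully open at 1, half-way at 0, shut at -1), set as the call begins (- or left out, the last holds). The fingers move at their own pace and stop on an object; FORCE is the grip in N (left out, the last holds). Time passes only in rows, so rows that do not move let the fingers close, or fill a call up. It gives the time, the measured TCP pose, the force and the opening at its end, in the units of the state.
- sense(): the state, without advancing time (a new reading comes with each control period).
- snapshot(name): name is "scene" or "top"; returns the picture (420x560x3 uint8, red, green, blue); there is no depth.
- calibration(name): a dict with "mtx" (3x3 intrinsics, pixels), "D" ([k1, k2, p1, p2, k3] as OpenCV has them; the pictures are not rectified), "world_to_cam" (4x4, takes a point from world to camera coordinates). Camera axes: x right, y down, z forward; pixel columns grow to the right and rows downward; lengths in mm; the calibration is good to about 2 mm. A picture is of the moment at which its call begins. calibration takes no time and is no camera call.
- hand_in(): hands the job in, once; it reports no verdict.
The state is a dict: "time": time; "joint_pos": joint angles; "qd": joint speeds; "joint_efforts": joint torques, N m; "tool_pos": TCP position; "tcp_rot": TCP orientation; "ft_force": force on the tool from outside, world axes, zero at the start; "wrist_torque": the same for the moment, N m; "finger_gap": finger opening in mm.
Only numpy, scipy, OpenCV 4.12 (cv2) and the standard library are available. Lean on these libraries where they do the work, as an engineer would, in place of code of your own. Each camera call takes 0.05 s, during which the arm holds its last target.

## Working session

There is one attempt and no reset: what is moved stays moved. The work goes in short steps, Python scripts to look and compute and a shell command to move; the robot and the scene stay as the last step left them, time stands still between calls to the robot, and variables do not carry over. Pictures are saved under pics/ and viewed, and the job is handed in when it is done.

```bash
ls; mkdir -p pics; python3 - <<'E'
from bench import *
import cv2
s=sense();print(s)
for n in("scene","top"):
    im=snapshot(n);cv2.imwrite(f"pics/{n}0.png",im[:,:,::-1]);c=calibration(n);print(n,c)
E
```

```text
pics
{'time': 0.0, 'joint_pos': array([ 7.18261200e+01,  7.51582279e+00,  8.53316180e+01, -6.38479731e-04,
        8.72635911e+01, -4.89265838e+00]), 'qd': array([ 0.05328748, -0.03611901,  0.01994449, -0.00129017,  0.03610232,
        0.01239581]), 'joint_efforts': array([-6.19781931e-04, -5.69379115e+01, -5.00569510e+01, -1.67152994e-04,
        1.39026638e-02, -2.40812699e-05]), 'tool_pos': array([137.63449732, 583.40298742, 230.21459932]), 'tcp_rot': array([-1.79991166e+02,  1.10681720e-01,  7.67188180e+01]), 'ft_force': array([-0.44524499, -0.03774915,  0.49011592]), 'wrist_torque': array([ 0.04836551, -0.00504291,  0.01716204]), 'finger_gap': 85.39019648910224}
scene {'mtx': array([[445.71034468,   0.        , 283.37356474],
       [  0.        , 445.71034468, 207.09261787],
       [  0.        ,   0.        ,   1.        ]]), 'D': array([-0.03965704,  0.        ,  0.        ,  0.        ,  0.        ]), 'world_to_cam': array([[ 8.22544427e-01, -5.68580494e-01, -1.16999284e-02,
        -4.19088342e+02],
       [-2.33537653e-01, -3.18948931e-01, -9.18548716e-01,
         2.28320312e+02],
       [ 5.18537203e-01,  7.58279501e-01, -3.95134620e-01,
         6.47390392e+02],
       [ 0.00000000e+00,  0.00000000e+00,  0.00000000e+00,
         1.00000000e+00]])}
top {'mtx': array([[449.3160235 ,   0.        , 276.23526718],
       [  0.        , 449.3160235 , 208.13551166],
       [  0.        ,   0.        ,   1.        ]]), 'D': array([-0.09615706,  0.        ,  0.        ,  0.        ,  0.        ]), 'world_to_cam': array([[-4.54554705e-02, -9.98964328e-01, -2.01776850e-03,
         7.96441262e+01],
       [-9.78131938e-01,  4.49177300e-02, -2.03077103e-01,
         5.35813831e+02],
       [ 2.02957415e-01, -7.25732145e-03, -9.79160671e-01,
         1.17679355e+03],
       [ 0.00000000e+00,  0.00000000e+00,  0.00000000e+00,
         1.00000000e+00]])}
```

View pics/top0.png

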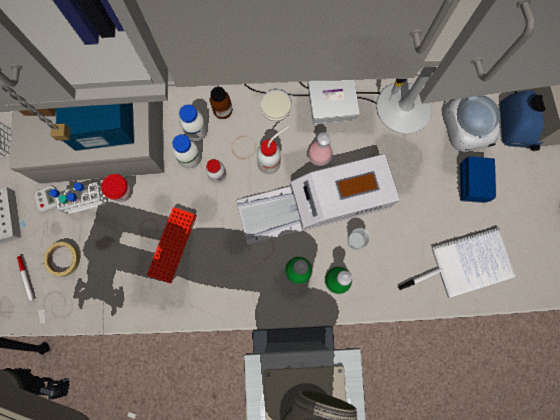

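View pics/scene0.png

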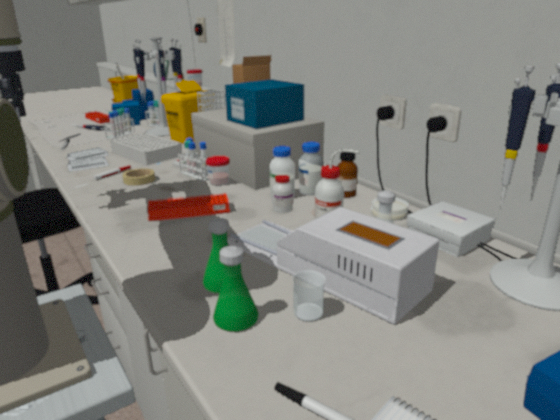

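```bash
python3 - <<'E'
import cv2
im=cv2.imread("pics/top0.png")
cv2.imwrite("pics/t_rack.png",cv2.resize(im[195:295,135:210],None,fx=6,fy=6,interpolation=cv2.INTER_CUBIC)[:600])
cv2.imwrite("pics/t_ster.png",cv2.resize(im[130:260,225:405],None,fx=4.4,fy=4.4,interpolation=cv2.INTER_CUBIC))
E
```

```text
(no output)
```

View pics/t_rack.png

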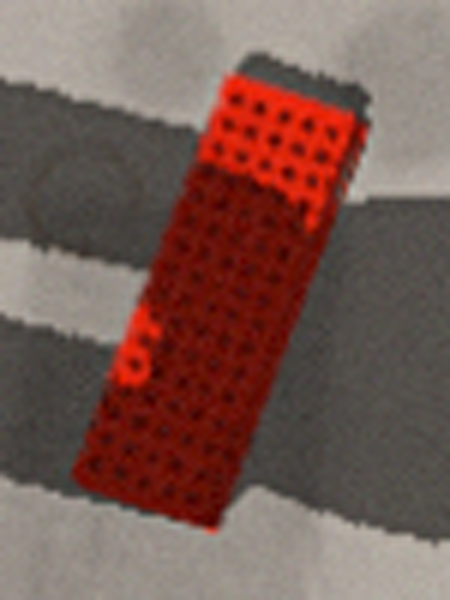

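View pics/t_ster.png

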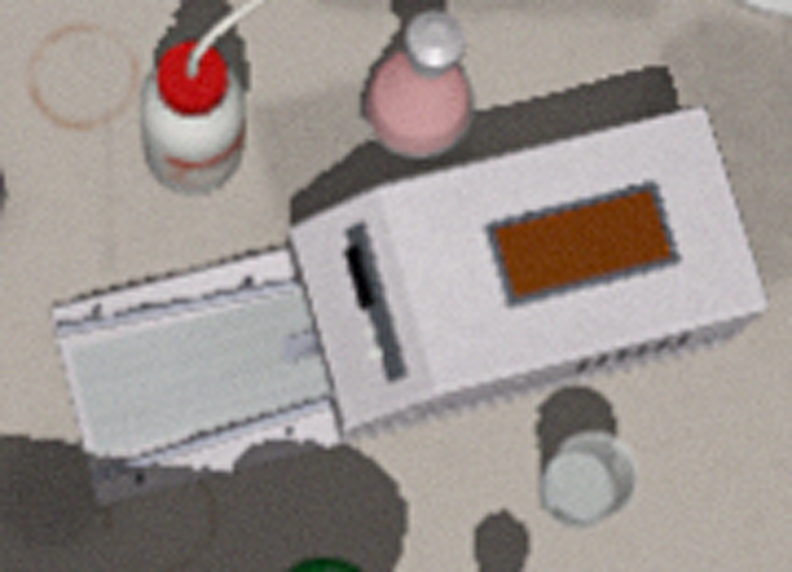

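```bash
cat > h.py <<'E'
import numpy as np, cv2
from scipy.optimize import least_squares
from bench import *
def proj(P,n="top"):
    c=calibration(n);W=np.array(c["world_to_cam"])
    r,_=cv2.Rodrigues(W[:3,:3]);p,_=cv2.projectPoints(np.asarray(P,float).reshape(-1,1,3),r,W[:3,3],c["mtx"],np.array(c["D"]))
    return p.reshape(-1,2)
def ray(uv,z,n="top"):
    c=calibration(n);W=np.array(c["world_to_cam"])
    q=cv2.undistortPoints(np.array([[uv]],float),c["mtx"],np.array(c["D"])).ravel()
    d=W[:3,:3].T@np.array([q[0],q[1],1]);o=-W[:3,:3].T@W[:3,3]
    return o+d*(z-o[2])/d[2]
def place(p,L):
    c,s=np.cos(p[2]),np.sin(p[2]);L=np.asarray(L,float)
    return np.c_[p[0]+c*L[:,0]-s*L[:,1],p[1]+s*L[:,0]+c*L[:,1],L[:,2]]
def fit(L,uv,p0,n="top"):
    r=least_squares(lambda p:(proj(place(p,L),n)-uv).ravel(),p0,x_scale=[100,100,1])
    return r.x,r.fun.reshape(-1,2)
E
cat > f1.py <<'E'
from h import *
np.set_printoptions(precision=1,suppress=True)
uv=np.array([[228,75],[355,108],[215,525],[75,475]])/6+[135,195]
for q in uv: print(ray(q,28))
L=[[103,35,28],[103,-35,28],[-103,-35,28],[-103,35,28]]
p,r=fit(L,uv,[500,230,-.1]);print("rack",p[:2],np.degrees(p[2]),r.ravel())
uv=np.array([[52,305],[100,503],[290,230],[345,440],[705,107],[768,308],[380,188],[437,415]])/4.4+[225,130]
L=[[-160,67,12],[-160,-67,12],[0,67,57],[0,-67,57],[265,67,108],[265,-67,108],[51,67,108],[51,-67,108]]
p,r=fit(L,uv,[500,0,-1.3]);print("ster",p[:2],np.degrees(p[2]),r.ravel())
for n,l in [("wash",0),]: pass
im=cv2.imread("pics/top0.png")
print(proj(place(p,L))); print("catch",(proj(place(p,[[-20,0,12],[3,0,18],[-160,46,20],[0,37,20],[-160,-46,20],[0,-37,20]]))-[225,130])*4.4)
E
python3 f1.py
```

```text
[559.7 345.6  28. ]
[541.1 285.7  28. ]
[350.4 352.1  28. ]
[375.5 416.8  28. ]
rack [456.9 350. ] -20.030273367964412 [-0.7 -2.   1.3 -0.2 -0.1  0.8 -0.5  1.3]
ster [543.   -2.7] -78.29149068628294 [-0.5  0.9 -0.4  1.2  0.1  0.4  0.2 -1.   1.   0.2  1.6  1.3 -1.3  0.4
 -0.7 -3.2]
[[236.3 200.2]
 [247.3 245.5]
 [291.  182.7]
 [303.6 229. ]
 [386.2 154.5]
 [401.2 201.3]
 [310.1 173.1]
 [323.6 221.1]]
catch [[284.9 354.6]
 [319.7 344. ]
 [ 56.1 337. ]
 [300.7 290.1]
 [ 89.6 474.7]
 [330.2 399.6]]
```

```bash
cat > ov.py <<'E'
from h import *
import sys
def box(x0,x1,y0,y1,z0,z1): 
    c=[[x,y,z] for x in(x0,x1) for y in (y0,y1) for z in (z0,z1)]
    e=[(i,j) for i in range(8) for j in range(i) if bin(i^j).count('1')==1]
    return [(c[i],c[j]) for i,j in e]
RACK=box(-103,103,-35,35,0,28)
w=[46,37]
STER=box(-160,265,-67,67,0,12)+[((-160,s*46,20),(0,s*37,20)) for s in(1,-1)]+[((-160,s*46,12),(0,s*37,12)) for s in(1,-1)]+[((0,-67,50),(0,67,50)),((0,-67,57),(0,67,57)),((51,-67,108),(51,67,108)),((0,-67,57),(51,-67,108)),((0,67,57),(51,67,108))]+box(-20,3,-8,8,12,12)
def overlay(im,segs,p,crop,f,out,n="top",col=(255,255,0)):
    x0,x1,y0,y1=crop
    b=cv2.resize(im[y0:y1,x0:x1],None,fx=f,fy=f,interpolation=cv2.INTER_CUBIC)
    for (sg,pp) in zip(segs,p):
        for a,c in sg:
            q=(proj(place(pp,[a,c]),n)-[x0,y0]+.5)*f-.5
            cv2.line(b,tuple(int(v) for v in q[0].round()),tuple(int(v) for v in q[1].round()),col,1,cv2.LINE_AA)
    cv2.imwrite(out,b)
E
python3 - <<'E'
from ov import *
im=cv2.imread("pics/top0.png")
overlay(im,[RACK],[[456.9,350,np.radians(-20)]],(135,210,195,295),6,"pics/o_rack.png")
overlay(im,[STER],[[543,-2.7,np.radians(-78.3)]],(225,405,130,260),4.4,"pics/o_ster.png")
E
```

```text
(no output)
```

View pics/o_rack.png

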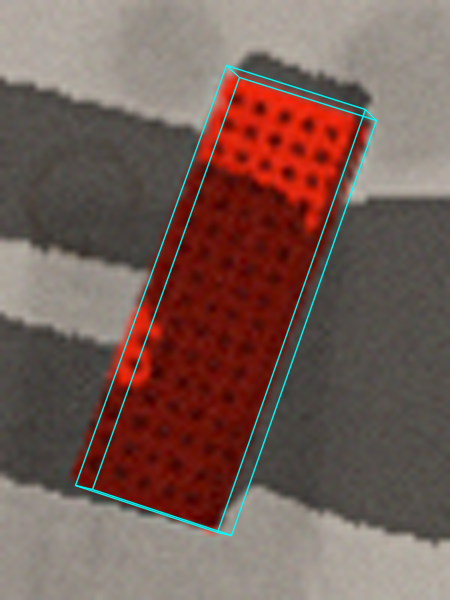

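View pics/o_ster.png

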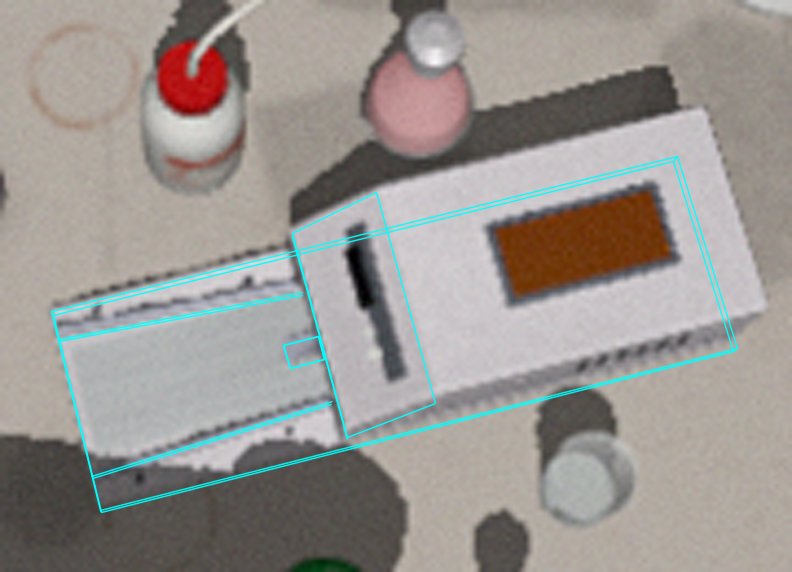

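View pics/c2.png

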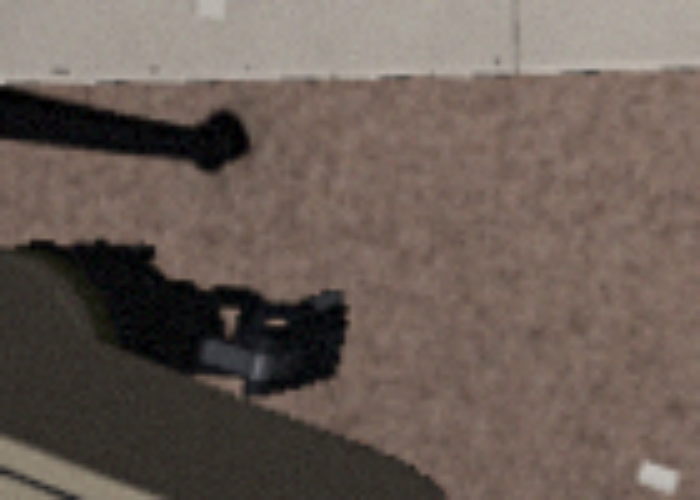

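View pics/c3.png

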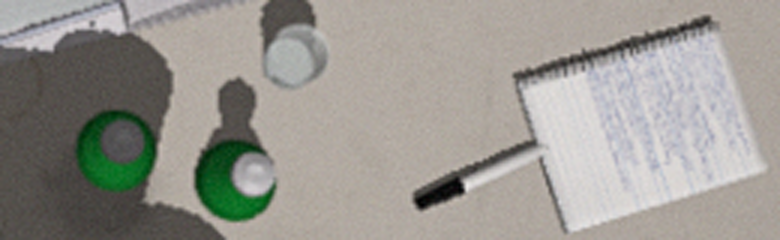

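```bash
python3 -m pendant '[[[-0.4,0.95,0,0.2],[-0.4,0.95,0,0.2],[-0.4,0.95,0,0.2],[-0.4,0.95,0,0.2],[-0.4,0.95,0,0.2],[-0.4,0.95,0,0.2],[-0.4,0.95,0,0.2],[-0.4,0.95,0,0],[-0.4,0.95,0,0],[-0.4,0.95,0,0]]]' 1; python3 - <<'E'
from h import *
s=sense();print(s)
E
```

```text
time: 0.93
tool_pos: [296.4, 444.9, 224.1]
tcp_rot: [-179.8, 0.7, 70.4]
ft_force: [-0.6, -0.5, 0.4]
finger_gap: 85.5
{'time': 0.9333, 'joint_pos': array([ 5.08664914e+01, -1.79765928e+00,  9.55951021e+01, -5.13511128e-02,
        8.68916722e+01, -1.95114915e+01]), 'qd': array([-27.54246506,  -6.87025494,   7.28086099,  -0.3232714 ,
         0.06828568, -27.35790812]), 'joint_efforts': array([ 3.37459244e+00, -4.77411497e+01, -5.00641286e+01,  3.64456675e-02,
        1.93878408e-01,  1.04430825e+00]), 'tool_pos': array([296.38729609, 444.87611686, 224.12879175]), 'tcp_rot': array([-179.81812692,    0.66665615,   70.38213384]), 'ft_force': array([-0.6312857 , -0.54881302,  0.42589971]), 'wrist_torque': array([-0.0450387 ,  0.00598696, -0.01259697]), 'finger_gap': 85.52026244906577}
```

```bash
python3 -m pendant '[[[-0.15,0.95,0.6,0],[-0.15,0.95,0.6,0],[-0.15,0.95,0.6,0],[-0.15,0.95,0.6,0],[-0.15,0.95,0.6,0],[-0.15,0.95,0.6,0],[-0.15,0.95,0.6,0],[-0.15,0.95,0.6,0],[-0.15,0.95,0.4,0],[-0.15,0.4,0,0]]]'; python3 - <<'E'
from h import *
s=sense();print(s['tool_pos'],s['tcp_rot'],s['joint_pos'],s['qd'])
im=snapshot("top");cv2.imwrite("pics/top1.png",im[:,:,::-1]);
im=snapshot("scene");cv2.imwrite("pics/scene1.png",im[:,:,::-1]);
E
```

```text
time: 1.77
tool_pos: [460.6, 346.9, 112.2]
tcp_rot: [-179.6, 0.9, 70.3]
ft_force: [-1.0, 0.5, 0.3]
finger_gap: 85.2
[460.55552872 346.8839755  112.19499567] [-179.64102064    0.86526037   70.28464926] [ 32.05293936   9.74060456  95.5027967   -0.26160119  75.65857402
 -38.16220566] [-9.46021569  2.9549543  -2.89279997  0.79468373  1.60559221 -9.15964068]
```

View pics/top1.png

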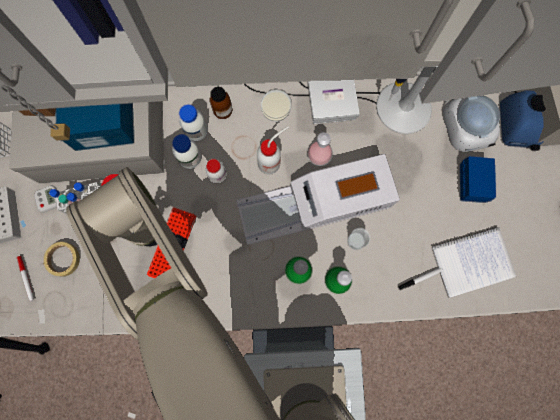

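View pics/scene1.png

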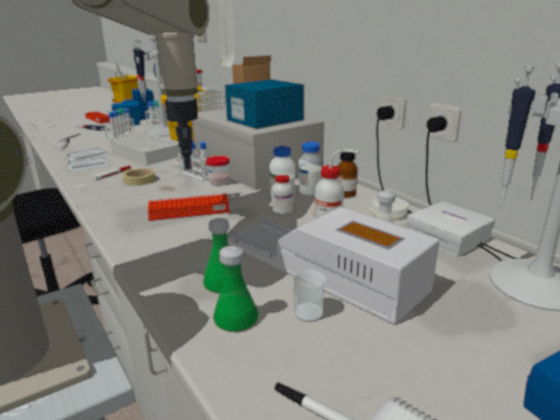

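```bash
python3 - <<'E'
from ov import *
im=cv2.imread("pics/scene1.png")
s=sense();t=s['tool_pos'];print(proj([t,t+[0,0,13]],"scene"))
overlay(im,[RACK],[[457,351.5,np.radians(-20)]],(130,260,130,240),6,"pics/o_rs.png","scene")
im=cv2.imread("pics/top0.png")
m=cv2.imread("pics/top0.png")[:,:,::-1].astype(int); 
mask=((m[...,0]>2.2*m[...,1])&(m[...,0]>60)).astype(np.uint8); n,l,st,ce=cv2.connectedComponentsWithStats(mask)
k=l[255,165] or l[260,166];
for i in np.where(st[:,4]>300)[0]: print(st[i],ce[i])
E
```

```text
[[186.99534621 168.97581907]
 [186.49341951 163.97210915]]
[     0      0    560    420 232249] [280.87195209 209.38147419]
[101 174  26  25 519] [113.82273603 186.06743738]
[ 147  207   49   77 1862] [171.1783029  245.16272825]
```

View pics/o_rs.png

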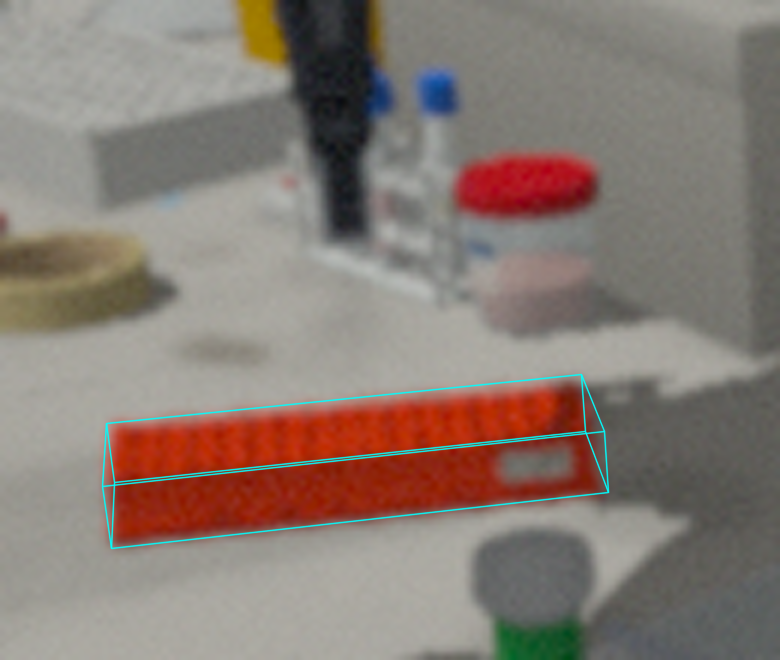

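```bash
python3 -m pendant '[[[0.1,-0.1,0.4,0],[0.1,-0.1,0.5,0],[0.05,-0.04,0.6,0],[0,0,0.6,0],[0,0,0.6,0],[0,0,0.6,0],[0,0,0.4,0],[0,0,0.2,0],[0,0,0,0],[0,0,0,0]]]' 1 60; python3 - <<'E'
from h import *
s=sense();print(s['tool_pos'],s['tcp_rot'],s['qd'])
E
```

```text
time: 2.7
tool_pos: [451.5, 357.3, 28.1]
tcp_rot: [-179.6, 0.8, 70.5]
ft_force: [-0.9, -0.8, -0.6]
finger_gap: 85.2
[451.49411172 357.32516     28.09614401] [-179.5768401     0.76389951   70.51928676] [ 0.03055308  0.73245774  0.18547504 -0.03237966 -0.30908116  0.01037242]
```

```bash
python3 -m pendant '[[[-0.08,0.12,0,0],[-0.08,0.12,0,0],[-0.04,0.12,0.1,0],[0,0,0.3,0],[0,0,0.3,0],[0,0,0.2,0],[0,0,0.1,0],[0,0,0,0],[0,0,0,0],[0,0,0,0]]]' 1 60; python3 - <<'E'
from h import *
s=sense();print(s['tool_pos'],s['tcp_rot'],s['ft_force'])
im=snapshot("scene");cv2.imwrite("pics/s2.png",cv2.resize(im[100:240,120:270,::-1],None,fx=5,fy=4.2))
E
```

```text
time: 3.53
tool_pos: [459.5, 350.8, 8.3]
tcp_rot: [-179.7, 0.6, 70.5]
ft_force: [0.0, 1.0, 0.3]
finger_gap: 85.4
[459.50396982 350.78070228   8.32466081] [-179.72391171    0.58159466   70.45371606] [0.02882716 1.03929859 0.30043998]
```

View pics/s2.png

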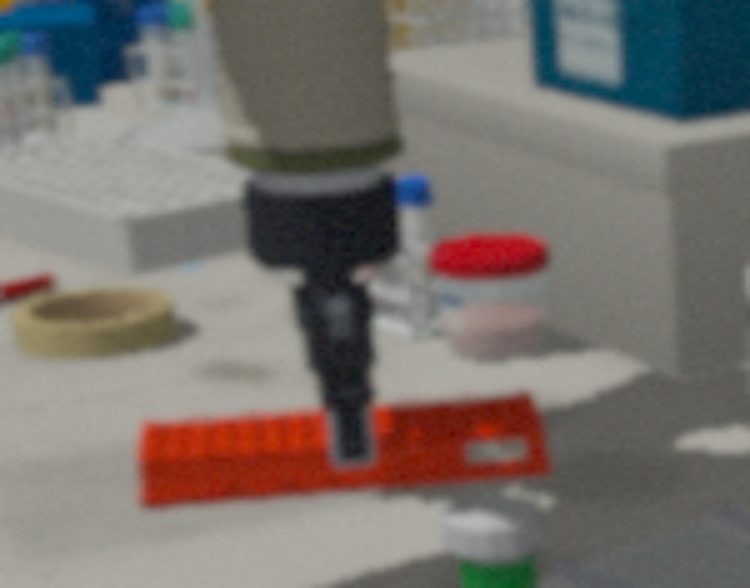

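```bash
python3 -m pendant '[[[0,0,0.12,0],[0,0,0.08,0],[0,0,0,0],[0,0,0,0],[0,0,0,0],[0,0,0,0],[0,0,0,0],[0,0,0,0],[0,0,0,0],[0,0,0,0]]]' -1 60; python3 - <<'E'
from h import *
s=sense();print(s['tool_pos'],s['tcp_rot'],s['ft_force'])
E
```

```text
time: 4.42
tool_pos: [460.0, 351.3, 6.1]
tcp_rot: [-179.8, 0.5, 70.5]
ft_force: [-0.1, -0.6, 0.6]
finger_gap: 68.6
[460.02770074 351.33439038   6.0540802 ] [-179.77793823    0.52594839   70.45637648] [-0.093535   -0.58548574  0.57538545]
```

```bash
python3 - <<'E'
from ov import *
im=cv2.imread("pics/scene0.png")
p=[546,-3,np.radians(-78.3)]
overlay(im,[STER],[p],(225,445,195,320),3.6,"pics/os1.png","scene")
im=cv2.imread("pics/top0.png")
overlay(im,[STER],[p],(230,330,170,260),6.6,"pics/os2.png")
E
```

```text
(no output)
```

View pics/os1.png

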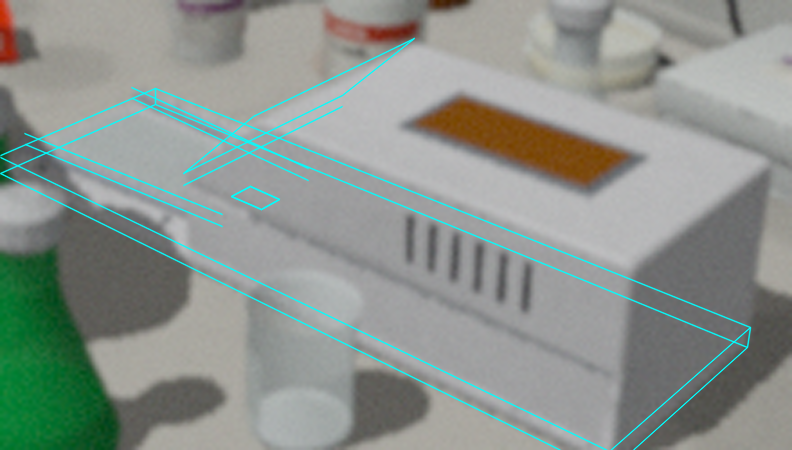

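View pics/os2.png

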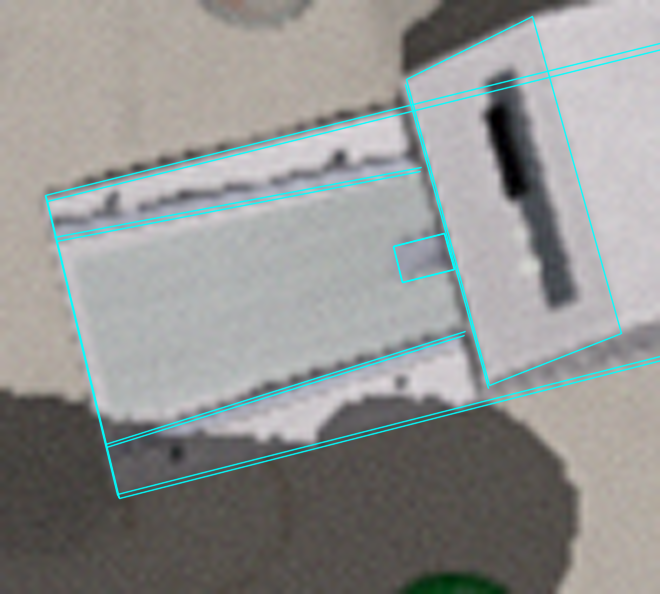

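```bash
python3 - <<'E'
from h import *
np.set_printoptions(precision=1,suppress=True)
p=[545.5,-3,np.radians(-78.3)]
c,s=np.cos(p[2]),np.sin(p[2])
for n,uv,z in [("wash",(269,160),90),("flask",(320,153),60),("beaker",(358,239),34),("redcap",(215,169),40),("white1",(184,150),80),("green1",(299,270),60),("green2",(339,280),60)]:
    w=ray(uv,z);d=w[:2]-p[:2];print(n,w,"lane",c*d[0]+s*d[1],-s*d[0]+c*d[1])
E
python3 -m pendant '[[[0,0,-0.5,0],[0,0,-0.8,0],[0,0,-0.8,0],[0,0,-0.8,0],[0,0,-0.8,0.5],[-0.8,0.2,-0.4,1],[-0.8,0.2,0,1],[-0.8,0.2,0,1],[-0.8,0.2,0,1],[-0.8,0,0,1]]]' -1 80
```

```text
wash [666.4  69.   90. ] lane -45.947535604093474 133.00360766550332
flask [690.2 -74.8  60. ] lane 99.66286857774308 127.10976103792704
beaker [ 446.  -166.5   34. ] lane 139.91118729731835 -130.5630165249369
redcap [663.2 223.3  40. ] lane -197.69034213513126 161.10773961323022
white1 [710.1 303.6  80. ] lane -266.85033042994917 223.40430550967852
green1 [367.2   2.3  60. ] lane -41.32873885833928 -173.50199648403898
green2 [ 335.7 -102.4   60. ] lane 54.7615328263001 -225.59240693269837
time: 5.25
tool_pos: [433.1, 275.6, 97.2]
tcp_rot: [180.0, 0.5, 44.5]
ft_force: [-0.7, -0.4, -2.3]
finger_gap: 68.4
```

```bash
python3 -m pendant '[[[-0.2,0.9,0,0.9],[-0.15,0.95,0,0.9],[-0.05,0.95,0,0.9],[0,0.95,0,0.9],[0.1,0.95,0,0.9],[0.15,0.95,0,0.9],[0.25,0.8,0,0.8],[0.3,0.5,0,0.4],[0.2,0.2,0,0],[0,0,0,0]]]' -1 80; python3 - <<'E'
from h import *
s=sense();print(s['tool_pos'],s['tcp_rot'],s['qd'],s['joint_pos'])
im=snapshot("top");cv2.imwrite("pics/top3.png",im[:,:,::-1])
im=snapshot("scene");cv2.imwrite("pics/scene3.png",im[:,:,::-1])
E
```

```text
time: 6.08
tool_pos: [516.9, 146.5, 102.5]
tcp_rot: [179.7, 0.3, 12.5]
ft_force: [-1.3, 0.4, -2.5]
finger_gap: 68.0
[516.93266858 146.53942669 102.45557346] [179.72230232   0.32095048  12.52191068] [-0.11670102 -0.19758071  0.21245844  0.3379387   0.46625377  0.55390763] [ 10.55561064   3.90101786 102.91892375  -0.30095255  73.49150702
  -1.88077548]
```

View pics/scene3.png

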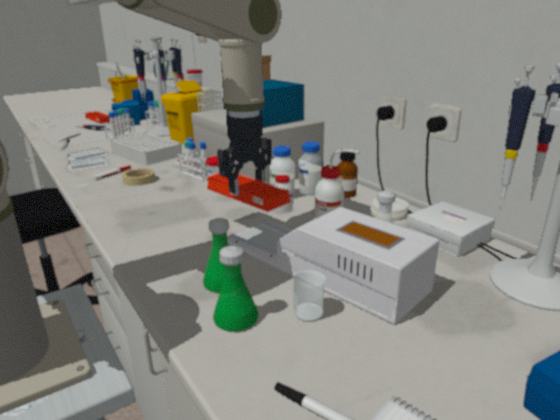

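View pics/top3.png

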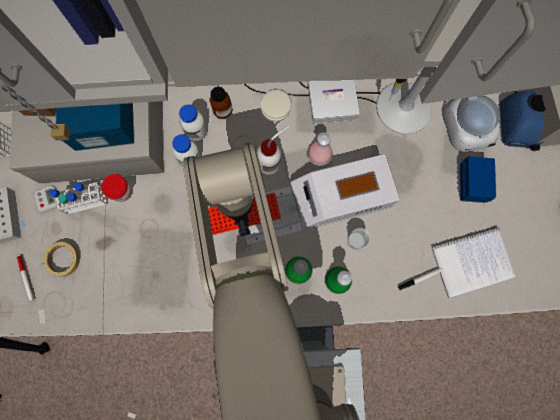

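```bash
python3 -m pendant '[[[-0.03,0.3,0.1,0.1],[-0.03,0.3,0.3,0.08],[-0.03,0.3,0.5,0],[-0.03,0.3,0.6,0],[0,0.1,0.7,0],[0,0,0.7,0],[0,0,0.5,0],[0,0,0.3,0],[0,0,0.1,0],[0,0,0,0]]]' -1 80; python3 - <<'E'
from h import *
s=sense();print(s['tool_pos'],s['tcp_rot'],s['ft_force'])
p=[545.5,-3,np.radians(-78.3)];c,sn=np.cos(p[2]),np.sin(p[2]);d=s['tool_pos'][:2]-p[:2];print("lane",c*d[0]+sn*d[1],-sn*d[0]+c*d[1])
E
```

```text
time: 7.02
tool_pos: [518.3, 120.4, 18.9]
tcp_rot: [179.8, 0.2, 12.2]
ft_force: [-1.7, 0.8, 4.6]
finger_gap: 67.8
[518.2614698  120.4337025   18.88670462] [179.76794019   0.206859    12.21405175] [-1.67685123  0.83559744  4.58550994]
lane -126.39272495119826 -1.6418034105366779
```

```bash
python3 - <<'E'
from ov import *
im=snapshot("scene")[:,:,::-1].copy()
cv2.imwrite("pics/s4.png",cv2.resize(im[140:300,170:320],None,fx=5,fy=3.7,interpolation=cv2.INTER_CUBIC))
E
python3 -m pendant '[[[0,0,0,0],[0,0,0,0],[0,0,0,0],[0,0,0,0],[0,0,0,0],[0,0,0,0],[0,0,-0.3,0],[0,0,-0.6,0],[0,0,-0.8,0],[0,0,-0.8,0]]]' 1 80
```

```text
time: 7.9
tool_pos: [514.5, 120.0, 68.3]
tcp_rot: [179.8, 0.7, 12.2]
ft_force: [1.0, 0.0, 0.5]
finger_gap: 85.2
```

View pics/s4.png

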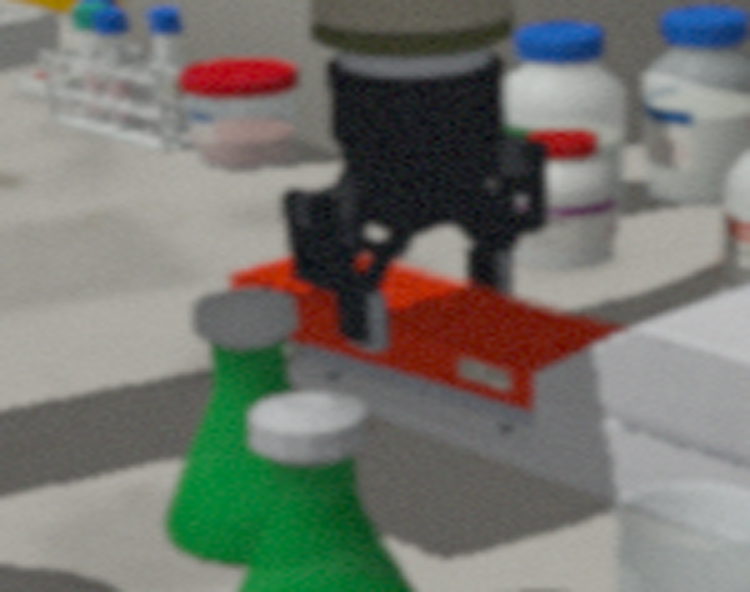

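```bash
python3 -m pendant '[[[0,0,-1,0],[0,0,-1,0],[0,0,-1,0],[-0.6,0.5,-1,0],[-0.7,1,-1,0],[-0.7,1,-1,0],[-0.7,1,-1,0],[-0.7,1,-0.6,0],[-0.7,1,-0.4,0],[-0.7,1,0,0]]]' -1 40
python3 -m pendant '[[[-0.7,1,0,0],[-0.7,1,0,0],[-0.7,1,0,0],[-0.7,1,0,0],[-0.7,1,0,0],[-0.7,1,0,0],[-0.7,1,0,0],[-0.7,1,0,0],[-0.7,1,0,0],[-0.7,1,0,0]]]'
python3 - <<'E'
from h import *
s=sense();print(s['tool_pos'],s['tcp_rot'],s['joint_pos'])
im=snapshot("top");cv2.imwrite("pics/top5.png",im[:,:,::-1])
E
```

```text
time: 8.73
tool_pos: [449.7, -27.9, 255.0]
tcp_rot: [179.6, -0.3, 12.6]
ft_force: [0.6, -0.7, -0.0]
finger_gap: 0.0
time: 9.57
tool_pos: [350.8, -263.7, 272.5]
tcp_rot: [178.8, -1.2, 12.7]
ft_force: [0.3, -1.1, 0.1]
finger_gap: -0.4
[ 350.75706924 -263.69106344  272.53486015] [178.79508699  -1.22177232  12.70236218] [-43.93469649 -20.84657022 107.15757235   0.35776666  92.0107096
 -56.60642125]
```

View pics/top5.png

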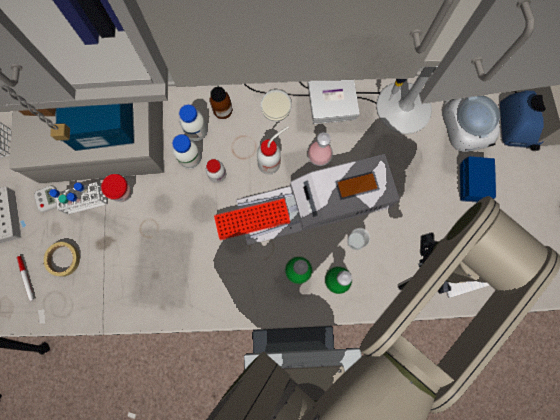

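```bash
python3 -m pendant '[[[-0.4,1,0,0],[-0.4,1,0,0],[-0.4,1,0,0],[-0.4,1,0,0],[-0.4,1,0,0],[-0.4,1,0,0],[-0.4,1,0,0],[-0.4,1,0,0],[-0.4,1,0,0],[-0.4,1,0,0]]]'
python3 -m pendant '[[[-0.4,1,0,0],[-0.4,1,0,0],[-0.4,1,0,0],[-0.4,1,0,0],[-0.4,1,0,0],[-0.4,1,0,0],[-0.4,1,0,0],[-0.4,1,0,0],[-0.4,1,0,0],[-0.4,1,0,0]]]'
python3 - <<'E'
from h import *
s=sense();print(s['tool_pos'],s['tcp_rot'],s['joint_pos'],s['qd'])
E
```

```text
time: 10.45
tool_pos: [311.3, -486.6, 289.9]
tcp_rot: [178.1, -1.5, 12.5]
ft_force: [1.0, -0.1, -0.1]
finger_gap: 0.3
time: 11.28
tool_pos: [274.9, -706.4, 308.8]
tcp_rot: [177.6, -1.5, 12.6]
ft_force: [-0.6, -1.0, 0.0]
finger_gap: -0.2
[ 274.86648005 -706.39338417  308.84036583] [177.61359823  -1.54275113  12.55020871] [-73.26935021  29.90961267  50.11942103   1.37503158  97.47562862
 -85.5788238 ] [ -9.18981573  41.48193824 -57.37358063   0.49477142  15.34019172
  -8.78914667]
```

```bash
python3 -m pendant '[[[-0.2,1,0,0],[-0.2,1,0,0],[-0.2,1,0,0],[-0.2,1,0,0],[-0.2,1,0,0],[-0.2,1,0,0],[-0.2,1,0,0],[-0.2,1,0,0],[-0.2,1,0,0],[-0.2,1,0,0]]]'
python3 - <<'E'
from h import *
s=sense();print(s['tool_pos'],s['tcp_rot'],s['joint_pos'],s['qd'])
E
```

```text
time: 12.12
tool_pos: [261.7, -851.9, 292.4]
tcp_rot: [175.5, -1.8, 12.5]
ft_force: [0.0, 0.4, -0.9]
finger_gap: 0.0
[ 261.70902481 -851.90157827  292.39973551] [175.4527121   -1.79422522  12.46352299] [-76.92999862  63.94372183   1.31713311   1.85400935 110.16130311
 -88.61365046] [ -4.42167078   2.63115935  -1.01837751   0.8774967  -13.71141857
  -4.22254555]
```

```bash
python3 -m pendant '[[[0,1,0,0],[0,1,0,0],[0,1,0,0],[0,1,0,0],[0,1,0,0],[0,1,0,0],[0,1,0,0],[0,1,0,0],[0,1,0,0],[0,1,0,0]]]'
python3 - <<'E'
from h import *
s=sense();print(s['tool_pos'],s['tcp_rot'],s['joint_pos'],s['qd'])
E
```

```text
time: 12.95
tool_pos: [267.1, -922.9, 286.8]
tcp_rot: [165.3, -2.4, 12.6]
ft_force: [-0.7, -0.7, -0.4]
finger_gap: 0.2
[ 267.14869019 -922.87980298  286.8230895 ] [165.34042796  -2.41529863  12.61367119] [-77.84307597  65.02437301   1.33438159   2.4826901   98.9793789
 -89.44293377] [ -1.03704755   1.3443588    0.1359949    0.86579815 -12.33352917
  -0.94146443]
```

```bash
python3 -m pendant '[[[0,1,0,0],[0,1,0,0],[0,1,0,0],[0,1,0,0],[0,1,0,0],[0,1,0,0],[0,1,0,0],[0,1,0,0],[0,1,0,0],[0,1,0,0]]]'
python3 - <<'E'
from h import *
s=sense();print(s['tool_pos'],s['tcp_rot'],s['joint_pos'],s['qd'])
E
```

```text
time: 13.78
tool_pos: [270.0, -980.4, 300.3]
tcp_rot: [156.3, -2.9, 12.8]
ft_force: [0.0, 0.5, 1.0]
finger_gap: 0.0
[ 270.02875711 -980.37892433  300.26551553] [156.31390787  -2.89276787  12.77108902] [-78.64215833  65.38623725   1.33950403   3.2165877   89.62817377
 -90.15391856] [ -0.81727182  -0.60732095  -0.02423528   0.89896954 -10.29740552
  -0.80485075]
```

```bash
python3 -m pendant '[[[0,1,0,0],[0,1,0,0],[0,1,0,0],[0,1,0,0],[0.4,-0.96,-0.43,0],[0.4,-0.96,-0.43,0],[0.4,-0.96,-0.43,0],[0.4,-0.96,-0.43,0],[0.4,-0.96,-0.43,0],[0.4,-0.96,-0.43,0]]]'
python3 - <<'E'
from h import *
s=sense();print(s['tool_pos'],s['tcp_rot'],s['joint_pos'],s['qd'])
E
```

```text
time: 14.62
tool_pos: [284.9, -886.1, 301.9]
tcp_rot: [152.7, -3.0, 12.6]
ft_force: [0.4, -0.6, 0.5]
finger_gap: 0.2
[ 284.91297014 -886.05653914  301.85172559] [152.71197349  -3.04205123  12.56747879] [-76.16001314  33.56709502  50.0866063    2.26962724  68.9927984
 -88.28697976] [  7.69195525 -50.25113353  70.18587379  -3.34765087 -21.444287
   7.3709639 ]
```

```bash
python3 -m pendant '[[[0.4,-0.97,-0.5,0],[0.4,-0.97,-0.5,0],[0.4,-0.97,-0.5,0],[0.4,-0.97,-0.5,0],[0.4,-0.97,-0.5,0],[0.4,-0.97,-0.5,0],[0.4,-0.97,-0.5,0],[0.4,-0.97,-0.5,0],[0.4,-0.97,-0.5,0],[0.4,-0.97,-0.5,0]]]'
python3 -m pendant '[[[0.4,-0.97,-0.5,0],[0.4,-0.97,-0.5,0],[0.4,-0.97,-0.5,0],[0.4,-0.97,-0.5,0],[0.4,-0.97,-0.5,0],[0.4,-0.97,-0.5,0],[0.4,-0.97,-0.5,0],[0.4,-0.97,-0.5,0],[0.4,-0.97,-0.5,0],[0.4,-0.97,-0.5,0]]]'
python3 - <<'E'
from h import *
s=sense();print(s['tool_pos'],s['tcp_rot'],s['joint_pos'],s['qd'])
E
```

```text
time: 15.45
tool_pos: [316.3, -644.9, 310.7]
tcp_rot: [151.9, -3.2, 12.6]
ft_force: [0.7, -0.0, 0.7]
finger_gap: -0.2
time: 16.28
tool_pos: [348.3, -405.3, 318.6]
tcp_rot: [150.8, -3.7, 12.6]
ft_force: [-0.4, -0.5, -0.1]
finger_gap: -0.0
[ 348.25459797 -405.32312501  318.63220123] [150.7827623   -3.69247454  12.60729229] [-47.08222207 -30.42532799 114.07495922 -12.19489156  69.47173019
 -57.17367582] [ 33.47933751 -29.94488979  19.84497963 -15.22472985  15.02662403
  33.02163801]
```

```bash
python3 -m pendant '[[[0.8,-0.97,-0.53,0],[0.8,-0.97,-0.53,0],[0.8,-0.97,-0.53,0],[0.8,-0.97,-0.53,0],[0.8,-0.97,-0.53,0],[0.8,-0.97,-0.53,0],[0.8,-0.97,-0.53,0],[0.8,-0.97,-0.53,0],[0.8,-0.97,-0.53,0],[0.8,-0.97,-0.53,0]]]'
python3 - <<'E'
from h import *
s=sense();print(s['tool_pos'],s['tcp_rot'],s['joint_pos'],s['qd'])
E
```

```text
time: 17.12
tool_pos: [460.1, -143.5, 336.4]
tcp_rot: [149.9, -5.0, 12.6]
ft_force: [0.9, -0.2, -0.5]
finger_gap: 0.2
[ 460.13089218 -143.48379208  336.39217729] [149.85397043  -4.99446512  12.59621571] [ -3.19485993 -26.67185753 110.03941173 -27.74250531  83.7878378
 -14.54963936] [ 48.54488014  24.77570735 -19.08850432 -11.2946826   15.18029129
  46.08132233]
```

```bash
cat >> h.py <<'E'
ST=[545.5,-3,np.radians(-78.3)]
from scipy.spatial.transform import Rotation as Ro
def lane(w,p=ST):
    c,s=np.cos(p[2]),np.sin(p[2]);d=np.asarray(w)[:2]-p[:2];return np.array([c*d[0]+s*d[1],-s*d[0]+c*d[1],w[2]])
def world(l,p=ST): return place(p,[l])[0]
def need(l):
    s=sense();R=Ro.from_euler('xyz',s['tcp_rot'],degrees=True).as_matrix()
    print("t",s['time'],"lane now",lane(s['tool_pos']).round(1),"rot",s['tcp_rot'].round(1),"F",s['ft_force'].round(1))
    u=np.r_[world([1,0,0])-world([0,0,0])];Rl=Ro.from_euler('z',ST[2]).as_matrix();Rt=Rl.T@R
    print("tool axes in lane\n",Rt.round(3)); print("tool delta units",(R.T@(world(l)-s['tool_pos'])/20).round(2)); return Rt
E
python3 -m pendant '[[[0.3,-0.97,-0.4,0],[0.3,-0.97,-0.3,0],[0.3,-0.97,-0.22,0],[0.3,-0.97,-0.22,0],[0.3,-0.97,-0.22,0],[0.3,-0.97,-0.22,0],[0.3,-0.97,-0.22,0],[0.3,-0.97,-0.22,0],[0.3,-0.97,-0.22,0],[0.3,-0.97,-0.22,0]]]'
python3 - <<'E'
from h import *
need([-265,0,100])
print(sense()['joint_pos'])
E
```

```text
time: 17.95
tool_pos: [486.4, 73.1, 294.2]
tcp_rot: [149.9, -6.5, 13.1]
ft_force: [0.2, 0.8, 0.2]
finger_gap: -0.0
t 17.95 lane now [-86.5 -42.4 294.2] rot [149.9  -6.5  13.1] F [0.2 0.8 0.2]
tool axes in lane
 [[-0.024  0.866  0.499]
 [ 0.993 -0.036  0.11 ]
 [ 0.113  0.498 -0.86 ]]
tool delta units [  1.23 -12.64   4.12]
[ 24.50544848 -12.19277649 103.17952882 -30.73256872  89.36446098
  13.60586016]
```

```bash
python3 -m pendant '[[[0.2,-0.97,0.2,0],[0.2,-0.97,0.3,0],[0.2,-0.97,0.4,0],[0.1,-0.97,0.4,0],[0.1,-0.97,0.4,0],[0.1,-0.97,0.4,0],[0.1,-0.97,0.4,0],[0.1,-0.97,0.4,0],[0.1,-0.97,0.4,0],[0.1,-0.9,0.3,0]]]'
python3 - <<'E'
from h import *
need([-265,0,40])
im=snapshot("scene");cv2.imwrite("pics/scene6.png",im[:,:,::-1])
im=snapshot("top");cv2.imwrite("pics/top6.png",im[:,:,::-1])
E
```

```text
time: 18.78
tool_pos: [506.4, 225.0, 141.9]
tcp_rot: [150.5, -7.9, 13.4]
ft_force: [-0.0, -0.8, -0.2]
finger_gap: -0.0
t 18.7833 lane now [-231.2    7.9  141.9] rot [150.5  -7.9  13.4] F [-0.  -0.8 -0.2]
tool axes in lane
 [[-0.03   0.872  0.488]
 [ 0.99  -0.041  0.134]
 [ 0.137  0.487 -0.863]]
tool delta units [-1.04 -3.94  3.52]
```

View pics/scene6.png

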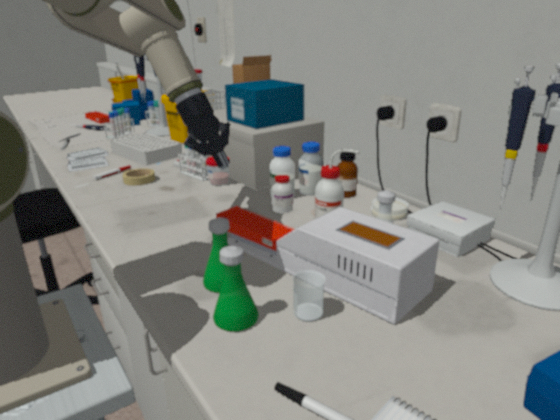

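View pics/top6.png

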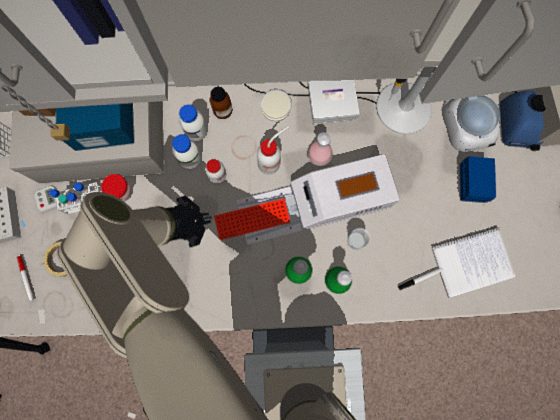

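```bash
python3 -m pendant '[[[-0.2,-0.7,0,0],[-0.2,-0.7,0.1,0],[-0.1,-0.7,0.3,0],[-0.1,-0.5,0.5,0],[-0.1,-0.4,0.5,0],[-0.1,-0.3,0.5,0],[-0.1,-0.3,0.5,0],[0,-0.1,0.3,0],[0,0,0,0],[0,0,0,0]]]'
python3 - <<'E'
from h import *
need([-260,0,24])
im=snapshot("top")[:,:,::-1];cv2.imwrite("pics/t7.png",cv2.resize(im[160:260,150:310],None,fx=5,fy=5))
im=snapshot("scene")[:,:,::-1];cv2.imwrite("pics/s7.png",cv2.resize(im[120:260,150:310],None,fx=4.8,fy=4.2))
E
```

```text
time: 19.72
tool_pos: [490.3, 262.8, 51.4]
tcp_rot: [150.6, -8.0, 13.5]
ft_force: [0.6, 0.7, 0.3]
finger_gap: -0.3
t 19.7167 lane now [-2.715e+02 -2.000e-01  5.140e+01] rot [150.6  -8.   13.5] F [0.6 0.7 0.3]
tool axes in lane
 [[-0.03   0.873  0.486]
 [ 0.99  -0.042  0.137]
 [ 0.139  0.486 -0.863]]
tool delta units [-0.2  -0.16  1.46]
```

View pics/t7.png

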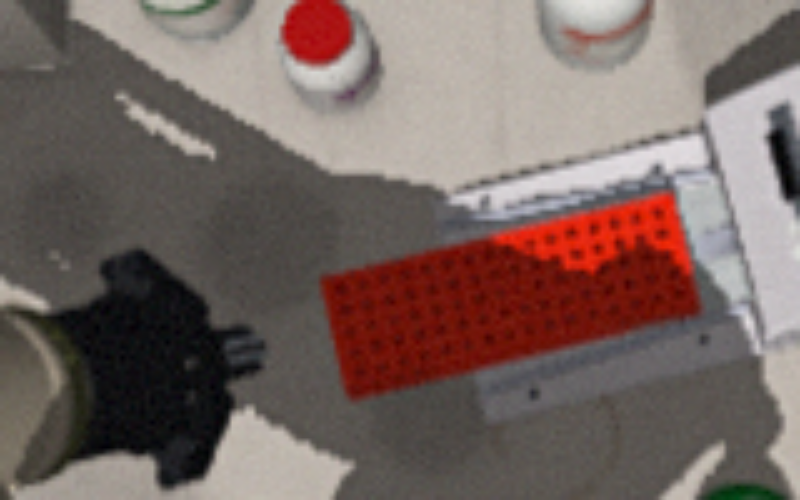

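View pics/s7.png

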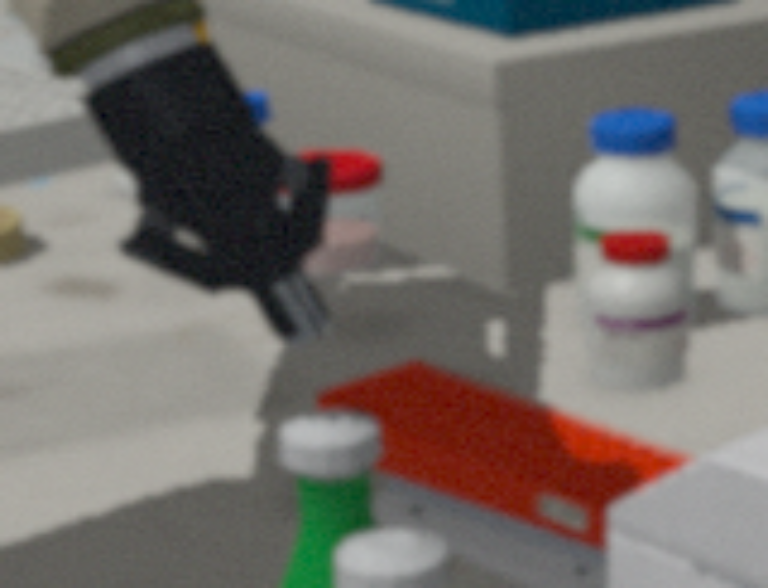

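```bash
python3 -m pendant '[[[-0.05,-0.05,0.3,0],[-0.05,-0.05,0.4,0],[-0.05,-0.05,0.4,0],[-0.05,0,0.3,0],[0,0,0.05,0],[0,0,0,0],[0,0,0,0],[0,0,0,0],[0,0,0,0],[0,0,0,0]]]'
python3 - <<'E'
from h import *
need([-245,0,24])
E
```

```text
time: 20.65
tool_pos: [495.1, 251.0, 24.5]
tcp_rot: [150.8, -8.3, 13.4]
ft_force: [0.7, 0.4, 0.6]
finger_gap: -0.1
t 20.65 lane now [-259.     2.1   24.5] rot [150.8  -8.3  13.4] F [0.7 0.4 0.6]
tool axes in lane
 [[-0.029  0.874  0.485]
 [ 0.989 -0.045  0.14 ]
 [ 0.144  0.483 -0.864]]
tool delta units [-0.13  0.6   0.35]
```

```bash
python3 -m pendant '[[[-0.08,0.3,0.17,0],[-0.05,0.44,0.24,0],[-0.02,0.44,0.24,0],[-0.02,0.44,0.24,0],[-0.02,0.44,0.24,0],[-0.02,0.44,0.24,0],[-0.02,0.44,0.24,0],[-0.02,0.44,0.24,0],[-0.02,0.44,0.24,0],[-0.02,0.3,0.16,0]]]'
python3 - <<'E'
from h import *
need([-50,0,24])
im=snapshot("top")[:,:,::-1];cv2.imwrite("pics/t8.png",cv2.resize(im[160:260,150:310],None,fx=5,fy=5))
E
```

```text
time: 21.48
tool_pos: [512.7, 149.4, 25.2]
tcp_rot: [150.8, -8.4, 13.4]
ft_force: [0.3, 0.5, -0.1]
finger_gap: 0.1
t 21.4833 lane now [-155.9   -1.2   25.2] rot [150.8  -8.4  13.4] F [ 0.3  0.5 -0.1]
tool axes in lane
 [[-0.029  0.875  0.483]
 [ 0.989 -0.045  0.141]
 [ 0.146  0.482 -0.864]]
tool delta units [-0.1   4.6   2.62]
```

View pics/t8.png

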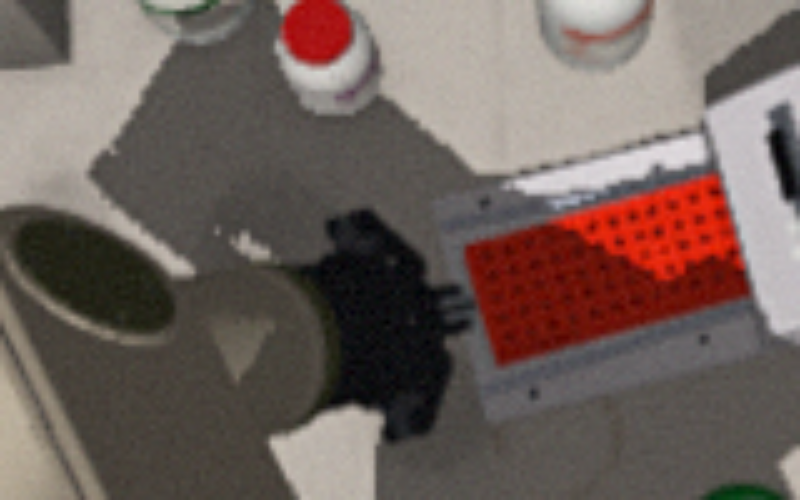

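```bash
python3 -m pendant '[[[0,0.4,0.23,0],[0,0.4,0.23,0],[0,0.4,0.23,0],[0,0.4,0.23,0],[0,0.4,0.23,0],[0,0.4,0.23,0],[0,0.35,0.2,0],[0,0.3,0.16,0],[0,0.2,0.12,0],[0,0.1,0.06,0]]]'
python3 - <<'E'
from h import *
need([-36,0,24])
im=snapshot("top")[:,:,::-1];cv2.imwrite("pics/t9.png",cv2.resize(im[160:260,180:340],None,fx=5,fy=5))
im=snapshot("scene")[:,:,::-1];cv2.imwrite("pics/s9.png",cv2.resize(im[120:300,190:350],None,fx=4.4,fy=3.3))
E
```

```text
time: 22.37
tool_pos: [533.4, 65.8, 25.0]
tcp_rot: [150.8, -8.5, 13.4]
ft_force: [-0.8, 1.7, 2.5]
finger_gap: -0.2
t 22.3667 lane now [-69.9   2.1  25. ] rot [150.8  -8.5  13.4] F [-0.8  1.7  2.5]
tool axes in lane
 [[-0.029  0.875  0.483]
 [ 0.989 -0.046  0.143]
 [ 0.147  0.482 -0.864]]
tool delta units [-0.16  1.46  0.85]
```

View pics/t9.png

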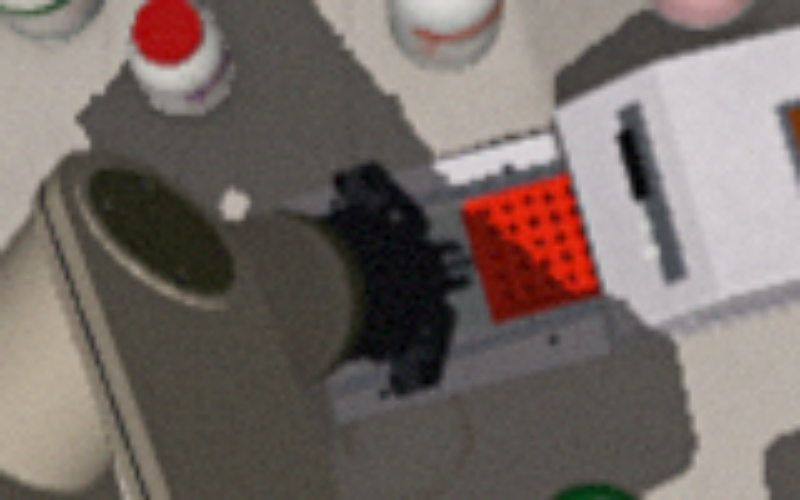

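View pics/s9.png

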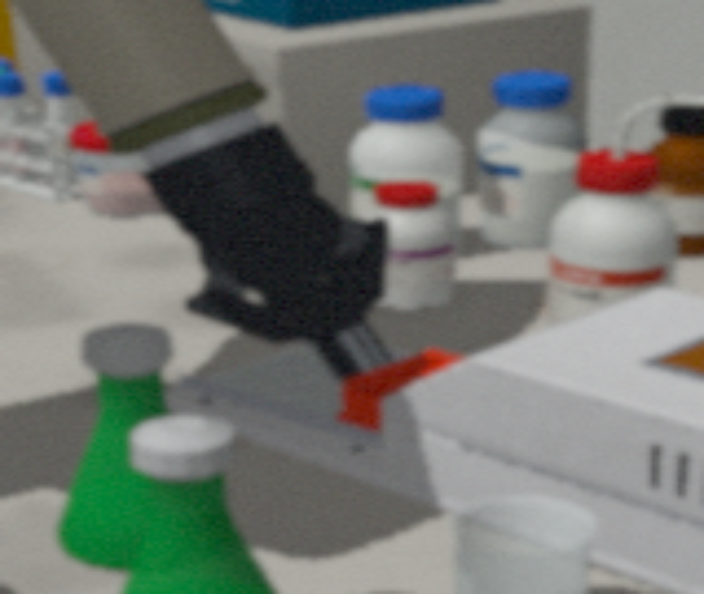

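```bash
python3 -m pendant '[[[-0.06,0.22,0.12,0],[-0.06,0.22,0.12,0],[-0.02,0.22,0.12,0],[-0.02,0.22,0.12,0],[-0.02,0.22,0.12,0],[0,0.22,0.12,0],[0,0.22,0.12,0],[0,0.22,0.12,0],[0,0.15,0.08,0],[0,0.1,0.05,0]]]'
python3 - <<'E'
from h import *
need([-2,0,24])
E
```

```text
time: 23.3
tool_pos: [541.5, 18.8, 24.9]
tcp_rot: [151.0, -8.6, 13.5]
ft_force: [-0.3, 4.5, 0.1]
finger_gap: -0.2
t 23.3 lane now [-22.2   0.5  24.9] rot [151.   -8.6  13.5] F [-0.3  4.5  0.1]
tool axes in lane
 [[-0.031  0.876  0.481]
 [ 0.988 -0.044  0.145]
 [ 0.149  0.48  -0.865]]
tool delta units [-0.06  0.86  0.52]
```

```bash
python3 -m pendant '[[[0,0.1,0.06,0],[0,0.1,0.06,0],[0,0.1,0.06,0],[0,0.1,0.06,0],[0,0.1,0.06,0],[0,0.1,0.06,0],[0,0.1,0.06,0],[0,0.08,0.05,0],[0,0.04,0.02,0],[0,0,0,0]]]'
python3 - <<'E'
from h import *
need([0,0,24])
im=snapshot("top")[:,:,::-1];cv2.imwrite("pics/t10.png",cv2.resize(im[160:260,200:360],None,fx=5,fy=5))
im=snapshot("scene")[:,:,::-1];cv2.imwrite("pics/s10.png",cv2.resize(im[150:290,210:350],None,fx=5,fy=4.2))
E
```

```text
time: 24.13
tool_pos: [548.2, 2.6, 24.9]
tcp_rot: [151.3, -8.8, 13.6]
ft_force: [-0.2, 2.5, 0.9]
finger_gap: 0.2
t 24.1333 lane now [-5.   3.8 24.9] rot [151.3  -8.8  13.6] F [-0.2  2.5  0.9]
tool axes in lane
 [[-0.033  0.879  0.476]
 [ 0.988 -0.044  0.151]
 [ 0.154  0.475 -0.867]]
tool delta units [-0.2   0.2   0.13]
```

View pics/t10.png

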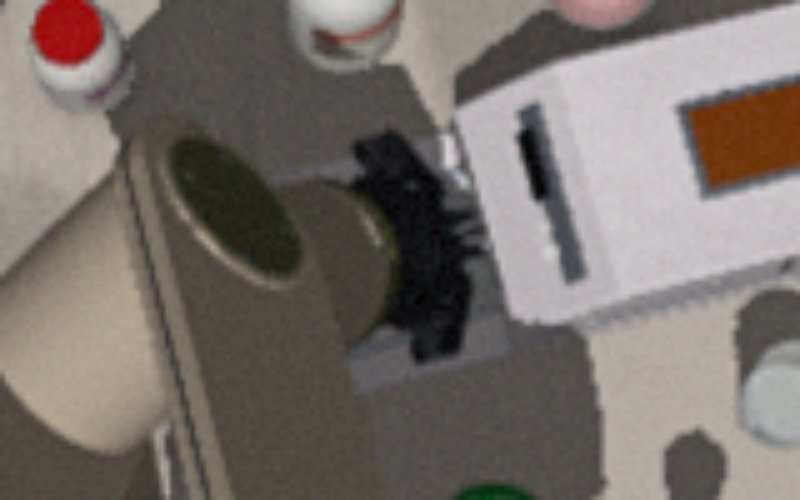

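View pics/s10.png

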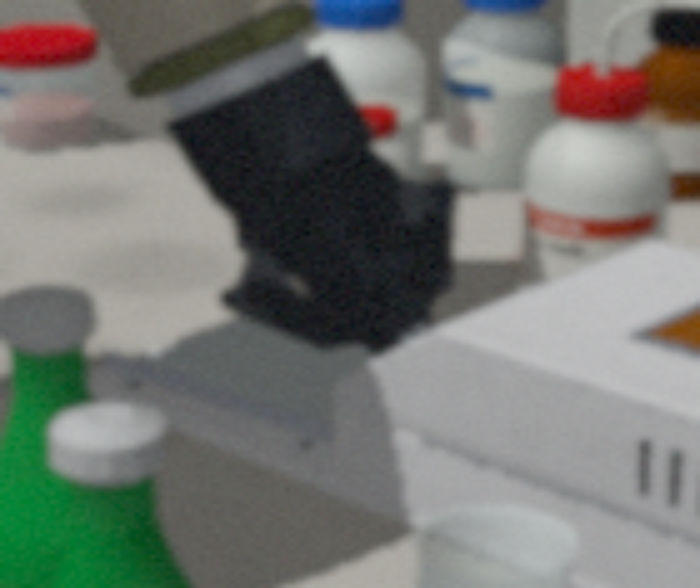

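```bash
python3 -m pendant '[[[-0.04,0.06,0.03,0],[-0.04,0.06,0.03,0],[-0.02,0.06,0.03,0],[0,0.05,0.03,0],[0,0.05,0.03,0],[0,0.04,0.02,0],[0,0,0,0],[0,0,0,0],[0,0,0,0],[0,0,0,0]]]'
python3 - <<'E'
from h import *
need([0,0,24]);need([0,0,24])
E
```

```text
time: 25.07
tool_pos: [549.2, -1.8, 25.0]
tcp_rot: [151.5, -9.1, 13.8]
ft_force: [-0.7, 3.5, 1.2]
finger_gap: -0.1
t 25.0667 lane now [-0.4  3.9 25. ] rot [151.5  -9.1  13.8] F [-0.7  3.5  1.2]
tool axes in lane
 [[-0.036  0.881  0.472]
 [ 0.987 -0.043  0.156]
 [ 0.158  0.471 -0.868]]
tool delta units [-0.2   0.    0.02]
t 25.0667 lane now [-0.4  3.9 25. ] rot [151.5  -9.1  13.8] F [-0.7  3.5  1.2]
tool axes in lane
 [[-0.036  0.881  0.472]
 [ 0.987 -0.043  0.156]
 [ 0.158  0.471 -0.868]]
tool delta units [-0.2   0.    0.02]
```

```bash
python3 -m pendant '[[[0,0.05,0.03,0],[0,0.05,0.03,0],[0,0.04,0.02,0],[0,0,0,0],[0,0,0,0],[0,0,0,0],[0,0,0,0],[0,0,0,0],[0,0,0,0],[0,0,0,0]]]'
python3 - <<'E'
from h import *
need([0,0,24])
im=snapshot("top")[:,:,::-1];cv2.imwrite("pics/t11.png",cv2.resize(im[180:240,270:330],None,fx=9,fy=9,interpolation=cv2.INTER_CUBIC))
E
```

```text
time: 25.9
tool_pos: [550.4, -3.2, 25.0]
tcp_rot: [151.6, -9.2, 13.8]
ft_force: [-1.8, 4.4, 1.0]
finger_gap: -0.3
t 25.9 lane now [ 1.2  4.7 25. ] rot [151.6  -9.2  13.8] F [-1.8  4.4  1. ]
tool axes in lane
 [[-0.037  0.882  0.469]
 [ 0.987 -0.043  0.158]
 [ 0.159  0.469 -0.869]]
tool delta units [-0.24 -0.07 -0.02]
```

View pics/t11.png

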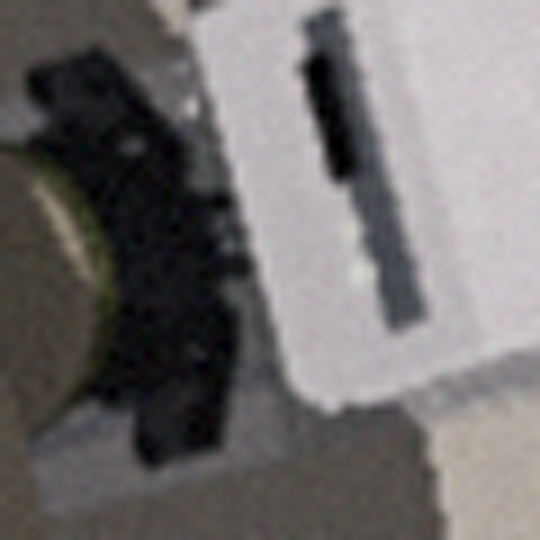

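```bash
python3 -m pendant '[[[-0.03,0.05,0.03,0],[-0.03,0.05,0.03,0],[0,0.05,0.03,0],[0,0,0,0],[0,0,0,0],[0,0,0,0],[0,0,0,0],[0,0,0,0],[0,0,0,0],[0,0,0,0]]]'
python3 - <<'E'
from h import *
need([0,0,24])
E
```

```text
time: 26.78
tool_pos: [550.6, -3.7, 24.9]
tcp_rot: [151.9, -9.3, 13.9]
ft_force: [-2.0, 5.3, 2.3]
finger_gap: 0.0
t 26.7833 lane now [ 1.7  4.9 24.9] rot [151.9  -9.3  13.9] F [-2.   5.3  2.3]
tool axes in lane
 [[-0.038  0.884  0.465]
 [ 0.986 -0.043  0.161]
 [ 0.162  0.465 -0.87 ]]
tool delta units [-0.24 -0.08 -0.04]
```

```bash
python3 -m pendant '[[[0,-0.1,-0.05,0],[0,-0.2,-0.1,0],[0,-0.4,-0.22,0],[0,-0.7,-0.38,0],[0,-0.8,-0.43,0],[0,-0.8,-0.43,0],[0,-0.8,-0.43,0],[0,-0.8,-0.43,0],[0,-0.8,-0.43,0],[0,-0.8,-0.43,0]]]'
python3 - <<'E'
from h import *
need([0,0,24])
im=snapshot("top")[:,:,::-1];cv2.imwrite("pics/t12.png",cv2.resize(im[160:260,200:360],None,fx=5,fy=5))
im=snapshot("scene")[:,:,::-1];cv2.imwrite("pics/s12.png",cv2.resize(im[150:290,210:350],None,fx=5,fy=4.2))
E
```

```text
time: 27.62
tool_pos: [512.6, 135.2, 24.0]
tcp_rot: [151.5, -9.0, 13.4]
ft_force: [-0.0, -0.2, -1.3]
finger_gap: -0.2
t 27.6167 lane now [-142.    -4.2   24. ] rot [151.5  -9.   13.4] F [-0.  -0.2 -1.3]
tool axes in lane
 [[-0.03   0.881  0.472]
 [ 0.987 -0.048  0.153]
 [ 0.157  0.471 -0.868]]
tool delta units [-0.01  6.25  3.39]
```

View pics/t12.png

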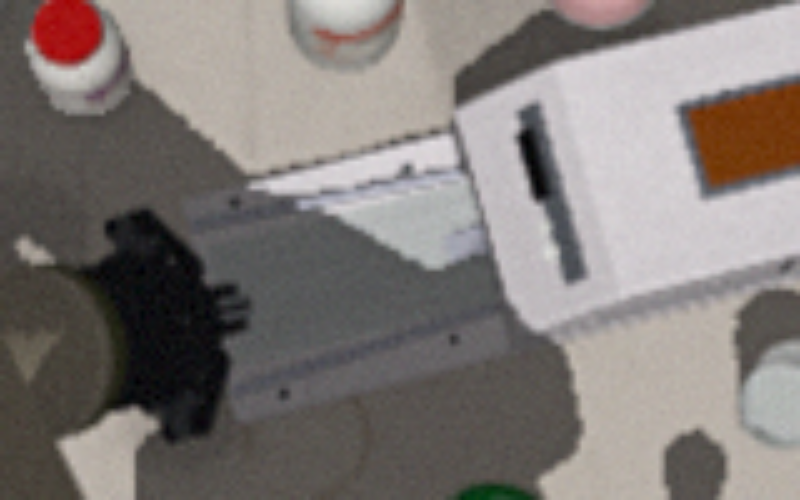

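View pics/s12.png

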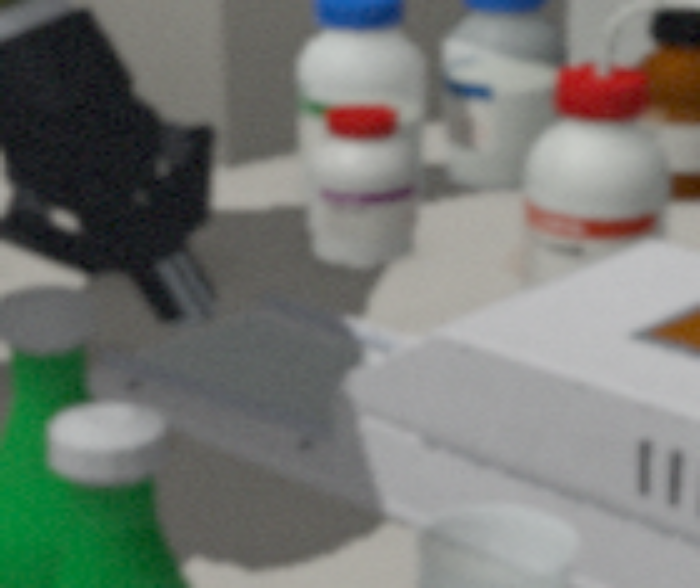

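```bash
python3 -m pendant '[[[0,-0.5,-0.3,0],[0,-0.2,-0.5,0],[0,0,-0.6,0],[0,0,-0.6,0],[0,0,-0.6,0],[0,0,-0.3,0],[0,0,0,0],[0,0,0,0],[0,0,0,0],[0,0,0,0]]]'
python3 - <<'E'
from h import *
need([0,0,24])
im=snapshot("top")[:,:,::-1];cv2.imwrite("pics/t13.png",im);cv2.imwrite("pics/t13c.png",cv2.resize(im[170:250,240:340],None,fx=7,fy=7,interpolation=cv2.INTER_CUBIC))
im=snapshot("scene")[:,:,::-1];cv2.imwrite("pics/s13.png",im)
E
```

```text
time: 28.55
tool_pos: [495.2, 174.7, 73.9]
tcp_rot: [151.4, -9.1, 13.6]
ft_force: [-0.5, -0.8, 0.2]
finger_gap: 0.1
t 28.55 lane now [-184.2  -13.2   73.9] rot [151.4  -9.1  13.6] F [-0.5 -0.8  0.2]
tool axes in lane
 [[-0.033  0.88   0.474]
 [ 0.987 -0.046  0.155]
 [ 0.158  0.473 -0.867]]
tool delta units [-0.05  6.89  6.63]
```

View pics/t13c.png

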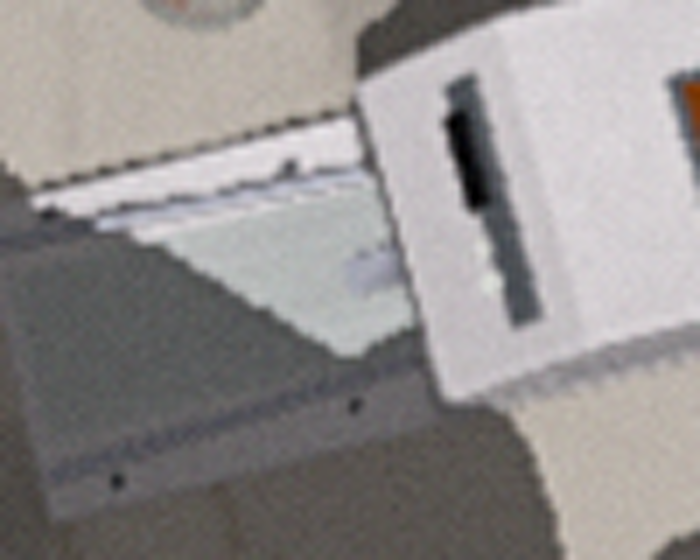

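View pics/s13.png

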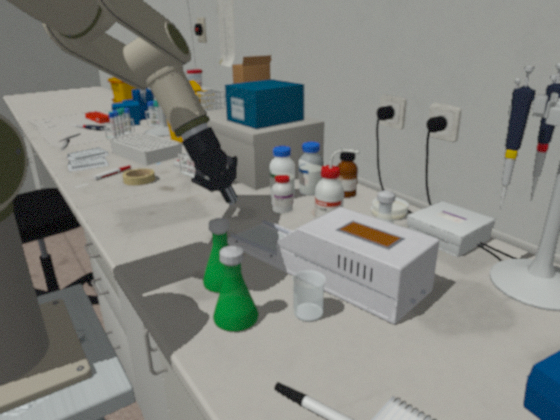

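View pics/t13.png

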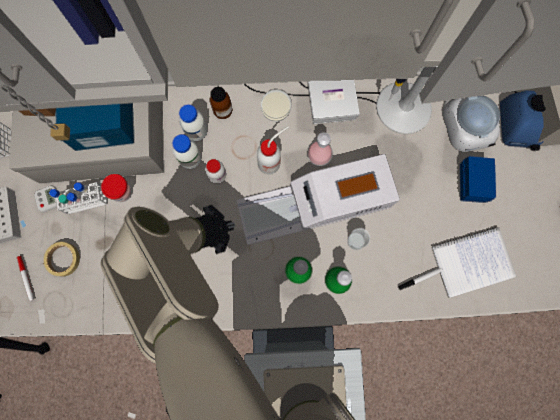

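The rack is fully under the hood: nothing sticks out at the mouth, about (305,205) in the top view. Unheld, the ejector would have pushed it back out by about 35 mm. The catch ramp looks as it did at the start. The wash bottle (269,155), flask (320,150) and beaker (358,239) stand where they were, and the arm is clear of everything.

```bash
python3 -c "
from bench import *
print(hand_in())"
```

```text
the job is handed in; nothing more can be done
None
```

I put the rack in the steriliser, and it appears to be held behind the catch. I handed the job in at about 28.6 s, and no verdict was reported.

**What I did**
1. I gripped the rack across its width, laid it in the loading lane and let go.
2. With the tool pointing straight down, the fingers would have hit the hood before the rack reached the catch, and the rows cannot tilt the tool directly. I tilted it about 29° by commanding the arm past its full reach at the side.
3. I then pushed the rack in with the shut fingertips, in small steps at the end, and backed off.

**What the last checks showed**
- **End of push:** the push force read 6 N or less. The last 3 mm I asked for moved the fingers only about 0.5 mm. That put the rack's near end at about x = 11 mm, which fits the end stop, so the rack probably touched it gently.
- **Rack:** after I backed off, nothing stuck out of the mouth. An unheld rack would have come back out by some 35 mm.
- **Catch:** it is partly hidden under the hood. What can be seen of it looks as it did before, so its rise is inferred, not measured.
- **Other objects:** the wash bottle, flask and beaker are upright and in the same pixel positions as at the start. The arm is clear of everything.

**What disagreed:** the fingertips drifted about 5 mm sideways during the push, which did no visible harm. The steriliser position I worked from is good to about 2 mm.

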